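# Load an empty spool on the winder under the magnifier lamp

### The arm

A 6-joint arm with a two-finger parallel gripper is mounted at the origin on the work surface. World frame = base frame: x ahead of the robot, y to its left, z up, the work surface at z = 0. Lengths are in m, angles in degrees, forces in N, time in s.
With the tool pointing down it reaches from about 0.375 to 0.9 m from the base axis. Payload 3.1 kg.
Tool frame: the origin (TCP) lies on the centre line of the jaws, within the pads' length; the fingertips stand 22 mm ahead of it and the grasp point (between the pads) lies 3 mm ahead of it; y points along the fingers, z is the direction in which the jaws open and shut, and the axes are right-handed (so a half turn about y gives the same grasp; the last joint's range is limited). The gripper opens to 87 mm and grips with 3 to 60 N. Pads are 19 mm wide; open, the fingers measure 117 mm over their backs; the gripper's body (75 mm by 190 mm) begins 51 mm behind the grasp point.
Start: joints at [57.038, 30.224, 82.088, -0, 67.689, -10.227], TCP at [0.242, 0.576, 0.245] pointing down, gripper open.
Joint ranges: [-176.69, 176.69], [-43.24, 126.21], [12.49, 139.97], [-82, 262], [0, 151.66], [-163.58, 163.58]. Speed limits (degrees/s): [159.86, 159.86, 180, 180, 180, 180].

### API

Orientations are given as a 3x3 rotation matrix whose columns are the frame's x, y, z axes.
In Python, from rig import bot gives the robot as it stands.
- The arm moves only by the tool jog_arm, never from a script. Its argument "motion" is one flat list of numbers, 6 for each row, row after row: the shift along the tool's x, y, z in mm, then the turn, a rotation vector about the tool's x, y, z in degrees. A call has 1 to 20 rows; each row is the pose to reach, as a shift and turn from the pose commanded when the call began, along the tool's axes at that moment; what a row does not reach only later rows make up. A row lasts 1/8 s, in which the tool goes at most 62.5 mm and 10.7 degrees, less where a joint would pass 70% of its speed; a pose out of reach is approached as far as the arm can. A call with a gripper value outside its range is refused whole. "gripper" is the opening, from 0 (shut) to 1 (fully open), set as the call begins (left out, the last holds). The fingers move at their own pace and stop on an object; the grip force is fixed at half the most. Time passes only in rows, so rows that repeat a pose let the fingers close. It gives the time, the measured TCP pose, the force and the opening at its end, in the units of the state.
- bot.read_state(): the state, without advancing time (a new reading comes with each control period).
- bot.capture(name): name is "scene" or "top"; returns (picture, depth): 400x640x3 uint8, red, green, blue; 400x640 float32, m along the optical axis (not along the pixel's ray), 0 where there is no reading.
- bot.get_calibration(name): a dict with "mtx" (3x3 intrinsics, pixels), "pose" (4x4, takes a point from camera to world coordinates). Camera axes: x right, y up, looking along -z (the intrinsics and any distortion apply to the point x, -y, -z); pixel columns grow to the right and rows downward; lengths in m; the calibration is good to about 2 mm. A picture is of the moment at which its call begins. get_calibration takes no time and is no camera call.
- bot.hand_in(): hands the job in, once; it reports no verdict.
The state is a dict: "time_s": time; "joint_positions": joint angles; "qvel": joint speeds; "tau": joint torques, N m; "position": TCP position; "tcp_rot": TCP orientation; "force": force on the tool from outside, world axes, zero at the start; "moment": the same for the moment, N m; "opening": opening from 0.0 (shut) to 1.0 (fully open).
Only numpy, scipy, OpenCV 4.12 (cv2) and the standard library are available. Lean on these libraries where they do the work, as an engineer would, in place of code of your own. Each camera call takes 0.05 s, during which the arm holds its last target.

### The job

The magnifier lamp hangs over the little winder: swing its arm well clear of the winder, to either side, and leave it there. Then put the tall empty spool over the winder's upright spindle, lowering it all the way onto the plate before you let go (do not drop it on). Leave the other things on the table where they are.

Things in the scene. Friction and masses are not known exactly. Their poses are not given: they have to be found in the camera images.
- spool: the tall empty spool: grey plastic, two round flanges 56 mm in diameter and 6 mm thick on a 36 mm barrel, 50 mm tall in all, with a 22 mm hole right through along its axis; it stands upright on one flange, alone on the left or right of the winder. About 60 g. Origin at the centre of its underside, z up along its axis. Both ends are alike
- spool_mid (a point): the point on the tall spool's axis half way up, 25 mm above its underside
- winder: fixed plywood box 150 (x) by 120 (y) by 35 mm high that carries, at its centre, an aluminium plate 64 mm in diameter and 8 mm thick (top 43 mm above the table) and an upright steel spindle 16 mm in diameter that stands 58 mm above the plate, its last 10 mm tapered to 6 mm. Origin under the spindle at table height, z up
- winder_seat (a point): centre of the top of the winder's plate, on the spindle's axis, 43 mm above the table, where the spool's underside comes to rest
- lamp_arm (a joint): swing of the magnifier lamp's arm about its upright post, rad, -1.7 to 1.7; positive is anticlockwise seen from above; at about 0 the head hangs over the winder. It moves with a light push of about 2 N at the head and stays where it is left
- lamp_head (a point): centre of the lamp's magnifier head: a black ring 120 mm in outer diameter and 28 mm tall with a glass lens, at the end of the arm, 180 mm from the post; its underside is 236 mm and its top 264 mm above the table
- lamp_hinge (a point): point on the axis of the lamp's post, 250 mm above the table, at the height of the arm. The post is 20 mm thick, on a fixed round foot 110 mm in diameter, on the far side of the winder; the arm is a bar 16 mm wide and 14 mm tall
- short_spool: bystander: a low wide grey spool, 68 mm in diameter, 22 mm tall, with a 12 mm hole that is too small for the spindle; on the other side of the winder from the tall spool. Origin at the centre of its underside
- glue: bystander: white plastic glue bottle, 44 mm in diameter, 130 mm tall. Origin at the centre of its underside
- jar: bystander: brown glass jar, 64 mm in diameter, 85 mm tall. Origin at the centre of its underside
- screwdriver: bystander: screwdriver lying on the left, about 200 mm long. Origin under its middle, x along its length
- tape: bystander: roll of paper tape lying flat, 90 mm in diameter, 24 mm tall. Origin at the centre of its underside
Not all that is in view belongs to the job. Leave any green look-alike of the spool alone.

How it is judged (in metres and radians):
On the way, in this order (a step that is already met when the one before it is completed fails the run):
1. the lamp's head is swung clear of the winder (horizontal distance between lamp_head and winder_seat above 0.115 m), for 0.1 s.
2. the tall spool is round the spindle and lowered to within 12 mm of the plate while the fingers still touch it (horizontal distance between spool_mid and winder_seat below 0.008 m and z of spool_mid in the frame of winder_seat below 0.037 m and contact force between the fingers and spool above 0.3 N), for 0.1 s.
At the end, for the whole second after the job is handed in: Tall spool upright on the winder's plate round the spindle (middle within 8 mm of the axis, underside within 5 mm of the plate, tilt under 0.1 rad), released, at rest; the centre of the lamp's head at rest more than 115 mm, measured horizontally, from the spindle's axis (horizontal distance between lamp_head and winder_seat above 0.115 m and horizontal distance between spool_mid and winder_seat below 0.008 m and z of spool_mid in the frame of winder_seat between 0.02 and 0.03 m and angle between the z axis of spool and the z axis of winder, either way round below 0.1 rad and linear speed of spool below 0.02 m/s and velocity of joint lamp_arm between -0.05 and 0.05 rad/s); the robot touches nothing.
It fails at once if another thing on the table is moved more than 40 mm (distance of any of short_spool, glue, jar, screwdriver, tape from where it was at the start of the episode above 0.04 m).
It also fails if it takes over 58 s, if anything falls off the work surface, if the arm or the gripper's body presses on something with over 40 N, if the wrist force passes 120 N, or if a joint passes its speed limit or range.

## Working session

There is one attempt and no reset: what is moved stays moved. The work goes in short steps, Python scripts to look and compute and a tool call to move; the robot and the scene stay as the last step left them, time stands still between calls to the robot, and variables do not carry over. Pictures are saved under pics/ and viewed, and the job is handed in when it is done.

Besides the shell and the picture viewer there is one more tool, called after "Call:" as name(argument=value, ...) on one line, values as JSON. jog_arm: Moves the arm, as the interface text tells. Its arguments: {"type":"object","properties":{"motion":{"type":"array","items":{"type":"number"}},"gripper":{"type":"number"}},"required":["motion"]}

```bash
ls; mkdir -p pics; python3 - <<'E'
from rig import bot
import cv2,numpy as np
s=bot.read_state();print(s)
for n in("scene","top"):
    p,d=bot.capture(n);cv2.imwrite(f"pics/{n}0.png",p[:,:,::-1]);np.savez(f"{n}0.npz",p=p,d=d)
    print(n,bot.get_calibration(n))
E
```

```text
pics
{'time_s': 0.0, 'joint_positions': array([ 5.70389068e+01,  3.02800117e+01,  8.21567291e+01, -1.53795838e-04,
        6.76875257e+01, -1.02266001e+01]), 'qvel': array([ 0.08124772,  0.06069443, -0.03505218,  0.03139824, -0.05602288,
        0.00617954]), 'tau': array([-2.39667343e-04, -4.40041029e+01, -1.76591760e+01,  6.32470055e-02,
        5.82703308e-02, -1.74577690e-04]), 'position': array([0.24112784, 0.57587367, 0.24355845]), 'tcp_rot': array([[ 9.22305769e-01, -1.17792629e-03,  3.86459158e-01],
       [-3.86460764e-01, -1.82111100e-03,  9.22304051e-01],
       [-3.82621159e-04, -9.99997648e-01, -2.13484348e-03]]), 'force': array([-0.04118334,  0.36450034,  0.60152312]), 'moment': array([-0.02535918, -0.041449  , -0.03390503]), 'opening': 1.0011318430522906}
scene {'mtx': array([[447.94668166,   0.        , 322.49680689],
       [  0.        , 447.94668166, 199.52448506],
       [  0.        ,   0.        ,   1.        ]]), 'pose': array([[-0.59396491, -0.55729682,  0.58019474,  1.3232896 ],
       [ 0.80446784, -0.41691365,  0.42310106,  0.54361387],
       [ 0.00609823,  0.71805519,  0.69595945,  1.07250125],
       [ 0.        ,  0.        ,  0.        ,  1.        ]])}
top {'mtx': array([[402.6326758 ,   0.        , 315.30833467],
       [  0.        , 402.6326758 , 193.30115041],
       [  0.        ,   0.        ,   1.        ]]), 'pose': array([[ 1.54410169e-02,  9.89130930e-01, -1.46224410e-01,
         3.66095306e-01],
       [-9.99880513e-01,  1.53819180e-02, -1.53490849e-03,
        -3.67591889e-02],
       [ 7.30986424e-04,  1.46230639e-01,  9.89250254e-01,
         1.30495957e+00],
       [ 0.00000000e+00,  0.00000000e+00,  0.00000000e+00,
         1.00000000e+00]])}
```

View pics/scene0.png

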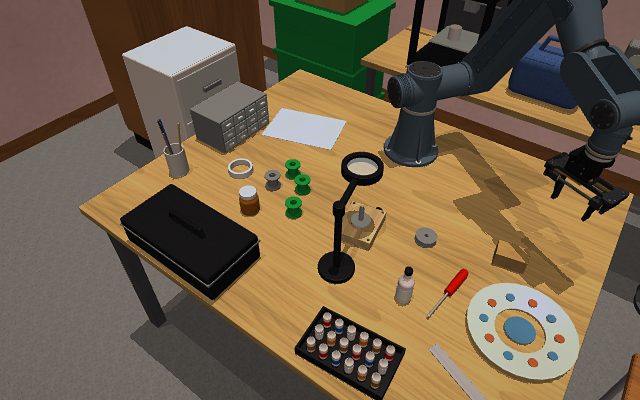

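View pics/top0.png

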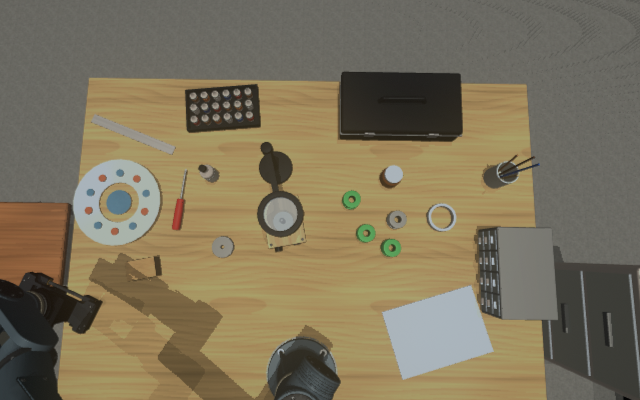

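Candidates for the spool in the top view are grey (397,219) and green (351,200), (367,233) and (391,248). In the scene view they are grey (273,180) and green (292,168), (302,184) and (293,207). The grey one fits because it is tall, grey and alone in its colour on the right. The other grey thing, top (223,247), is the low short_spool. Next I'll enlarge the crop and measure.

```bash
cat > h.py <<'E'
import numpy as np,cv2
from rig import bot
def world(n,d):
    c=bot.get_calibration(n);K=c["mtx"];T=c["pose"]
    v,u=np.mgrid[:d.shape[0],:d.shape[1]]
    P=np.stack([(u-K[0,2])/K[0,0]*d,-(v-K[1,2])/K[1,1]*d,-d],-1)
    W=P@T[:3,:3].T+T[:3,3]; W[d==0]=np.nan
    return W
def circ(pts):
    (x,y),r=cv2.minEnclosingCircle(pts.astype(np.float32).reshape(-1,1,2)); return x,y,r
def proj(n,p):
    c=bot.get_calibration(n);K=c["mtx"];T=c["pose"]
    q=T[:3,:3].T@(np.array(p)-T[:3,3]); q=q*[1,-1,-1]; q=K@q; return q[:2]/q[2]
E
python3 - <<'E'
from h import *
z=np.load("top0.npz");W=world("top",z['d']);p=z['p']
z2=np.load("scene0.npz");W2=world("scene",z2['d']);p2=z2['p']
a=cv2.resize(p[170:270,330:430],(400,400),interpolation=2);b=cv2.resize(p2[140:240,235:335],(400,400),interpolation=2)
cv2.imwrite("pics/crop.png",np.hstack([a,b])[:,:,::-1])
b=cv2.resize(p[130:260,240:320],(480,780),interpolation=2)[:600]
cv2.imwrite("pics/lampcrop.png",b[:,:,::-1])
def comp(W,u,v,r,z0,z1,name):
    s=W[v-r:v+r,u-r:u+r].reshape(-1,3);s=s[(s[:,2]>z0)&(s[:,2]<z1)]
    x,y,rr=circ(s[:,:2]);print(name,len(s),"enc",np.round([x,y,rr],4),"mean",s.mean(0).round(4),"bb",s.min(0).round(4),s.max(0).round(4))
comp(W,397,219,14,.04,.06,"spool top")
comp(W,223,247,16,.012,.03,"short")
for u,v in((351,200),(367,233),(391,248)):comp(W,u,v,13,.04,.06,"green")
comp(W,392,176,16,.07,.1,"jar");comp(W,207,172,16,.03,.14,"glue");comp(W,441,217,20,.012,.03,"tape")
comp(W,280,214,30,.25,.28,"head")
comp(W,265,150,12,.2,.4,"post")
comp(W,276,168,25,.01,.05,"foot")
comp(W,285,225,35,.025,.038,"box");comp(W,285,225,35,.04,.047,"plate");comp(W,285,225,35,.06,.12,"spindle")
comp(W2,273,180,18,.04,.06,"s spool top")
comp(W2,365,222,35,.025,.038,"s box");comp(W2,365,222,35,.04,.047,"s plate");comp(W2,365,222,35,.06,.12,"s spindle")
comp(W2,362,168,30,.25,.28,"s head")
comp(W2,426,238,18,.012,.03,"s short")
E
```

```text
spool top 213 enc [ 0.4747 -0.2925  0.0278] mean [ 0.4746 -0.2926  0.0495] bb [ 0.4494 -0.3199  0.0429] [ 0.5001 -0.2652  0.0548]
short 348 enc [0.3814 0.2575 0.0343] mean [0.3806 0.2574 0.0211] bb [0.3484 0.2248 0.0127] [0.4143 0.2898 0.0279]
green 206 enc [ 0.5357 -0.1493  0.0278] mean [ 0.5356 -0.1492  0.0491] bb [ 0.51   -0.1763  0.0426] [ 0.5617 -0.122   0.0553]
green 214 enc [ 0.4298 -0.1948  0.0279] mean [ 0.4299 -0.1949  0.0495] bb [ 0.4046 -0.2224  0.0409] [ 0.4574 -0.1689  0.0562]
green 222 enc [ 0.3858 -0.2741  0.0279] mean [ 0.3859 -0.2737  0.0494] bb [ 0.3599 -0.3002  0.0415] [ 0.4124 -0.2466  0.0567]
jar 269 enc [ 0.6108 -0.2749  0.0286] mean [ 0.61   -0.2748  0.0841] bb [ 0.583 -0.302  0.071] [ 0.6393 -0.2479  0.091 ]
glue 227 enc [0.6105 0.3037 0.022 ] mean [0.6064 0.2976 0.0873] bb [0.5892 0.2819 0.0301] [0.6306 0.3237 0.1371]
tape 265 enc [ 0.4855 -0.4399  0.0453] mean [ 0.4848 -0.4403  0.0221] bb [ 0.4408 -0.4841  0.0124] [ 0.5307 -0.3949  0.0298]
head 1624 enc [0.4768 0.0593 0.071 ] mean [0.4679 0.0569 0.2577] bb [ 0.4074 -0.0038  0.25  ] [0.5448 0.1156 0.2694]
post 182 enc [0.6317 0.0929 0.0277] mean [0.6324 0.0944 0.2624] bb [0.6057 0.0814 0.2009] [0.6569 0.1109 0.2728]
foot 615 enc [0.641  0.0971 0.0552] mean [0.6393 0.0919 0.0177] bb [0.5875 0.0427 0.0104] [0.696  0.1507 0.0485]
box 457 enc [0.4616 0.0639 0.0937] mean [0.4095 0.0536 0.0338] bb [ 0.3699 -0.0048  0.0251] [0.5444 0.1182 0.038 ]
plate 9 enc [0.392  0.0494 0.0553] mean [0.403  0.0463 0.0409] bb [ 0.3819 -0.005   0.0401] [0.4144 0.1037 0.0431]<stdin>:10: RuntimeWarning: Mean of empty slice.
  ret = um.true_divide(
Traceback (most recent call last):
ValueError: zero-size array to reduction operation minimum which has no identity
```

View pics/crop.png

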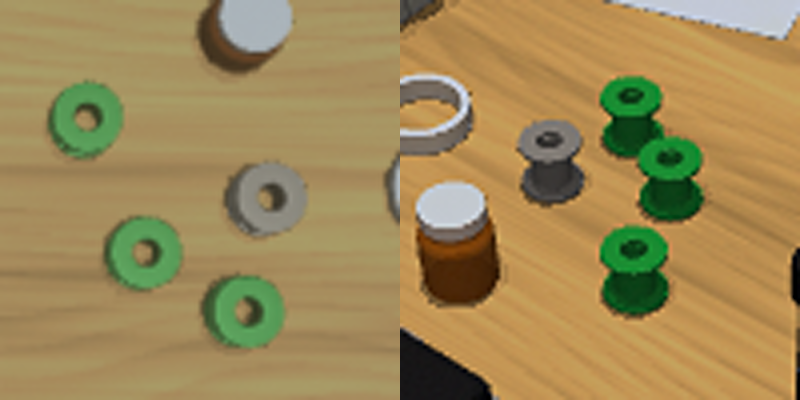

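View pics/lampcrop.png

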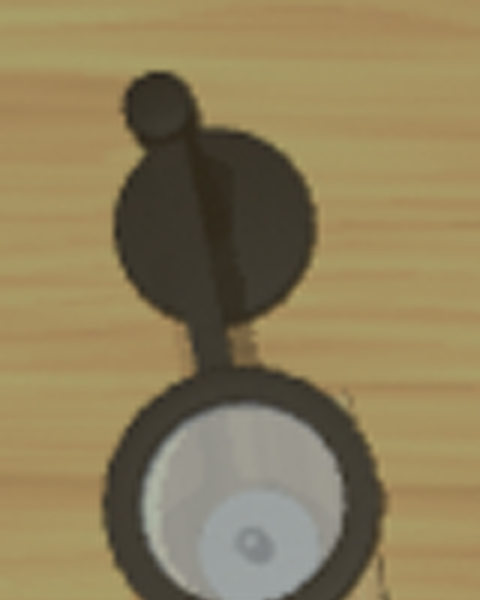

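The crop confirms one grey tall spool, at crop (265,197) left and (550,160) right, with green look-alikes around it. Through the lens, the lamp crop shows the spindle tip at about top pixel (283,221). Now I'll measure the winder and the head from the scene camera.

```bash
python3 - <<'E'
from h import *
z=np.load("top0.npz");W=world("top",z['d'])
z2=np.load("scene0.npz");W2=world("scene",z2['d']);p2=z2['p']
cv2.imwrite("pics/wcrop.png",cv2.resize(p2[140:290,310:410],(533,800),interpolation=2)[:600,:,::-1])
def sel(W,b,z0,z1):
    s=W.reshape(-1,3);m=(s[:,0]>b[0])&(s[:,0]<b[1])&(s[:,1]>b[2])&(s[:,1]<b[3])&(s[:,2]>z0)&(s[:,2]<z1);return s[m]
def rep(n,s):
    if len(s)==0: print(n,0);return
    print(n,len(s),np.round(circ(s[:,:2]),4),s.mean(0).round(4),s.min(0).round(4),s.max(0).round(4))
B=(.33,.56,-.06,.16)
rep("box",sel(W2,B,.031,.038));rep("plate",sel(W2,B,.040,.047));rep("spin",sel(W2,B,.055,.12))
s=sel(W2,B,.031,.038)
print(cv2.minAreaRect((s[:,:2]*1000).astype(np.float32)))
rep("head2",sel(W2,(.36,.58,-.06,.18),.255,.27))
rep("head",sel(W,(.36,.535,-.06,.18),.255,.27))
rep("spool2",sel(W2,(.43,.51,-.33,-.25),.045,.055))
rep("post2",sel(W2,(.6,.68,.06,.14),.1,.22))
rep("short2",sel(W2,(.33,.43,.2,.3),.015,.03))
s=sel(W2,B,.045,.12)
for a in np.arange(.045,.11,.01):
  rep(f"z{a:.3f}",s[(s[:,2]>a)&(s[:,2]<a+.01)])
E
```

```text
box 831 [0.4651 0.0662 0.0959] [0.468  0.0737 0.0353] [ 0.3784 -0.0062  0.0311] [0.5434 0.1387 0.038 ]
plate 213 [0.4741 0.0761 0.0801] [0.4676 0.071  0.0434] [0.41   0.0192 0.04  ] [0.541 0.133 0.047]
spin 56 [0.4673 0.0684 0.0081] [0.4685 0.0688 0.0789] [0.4601 0.0606 0.0559] [0.4738 0.0758 0.0989]
((462.14990234375, 66.97723388671875), (159.81851196289062, 119.60311889648438), 11.54782772064209)
head2 774 [0.4948 0.0642 0.0888] [0.4808 0.0613 0.2615] [ 0.409  -0.0017  0.255 ] [0.5798 0.1174 0.2693]
head 859 [0.4715 0.0574 0.0654] [0.4669 0.0573 0.2623] [ 0.4074 -0.0038  0.255 ] [0.5338 0.1156 0.2694]
spool2 120 [ 0.4765 -0.2923  0.0302] [ 0.4786 -0.2919  0.0504] [ 0.4483 -0.3216  0.0453] [ 0.5048 -0.263   0.0549]
post2 215 [0.6453 0.1001 0.0104] [0.6489 0.1024 0.1626] [0.6375 0.0904 0.1004] [0.6555 0.1094 0.2198]
short2 276 [0.3834 0.2583 0.0354] [0.3839 0.2587 0.0228] [0.3494 0.2256 0.0158] [0.4171 0.2913 0.0298]
z0.045 66 [0.4659 0.0672 0.0313] [0.4671 0.0712 0.0471] [0.443  0.0387 0.0451] [0.4953 0.097  0.0545]
z0.055 11 [0.4674 0.0692 0.0065] [0.4687 0.0704 0.06  ] [0.4636 0.0639 0.0559] [0.4721 0.0746 0.0643]
z0.065 12 [0.4673 0.0683 0.0066] [0.4684 0.0691 0.0696] [0.464  0.0622 0.0653] [0.4729 0.0744 0.0744]
z0.075 11 [0.4676 0.0673 0.0068] [0.469  0.0686 0.0799] [0.4634 0.0606 0.0771] [0.4734 0.0732 0.0848]
z0.085 16 [0.4673 0.0684 0.0081] [0.4677 0.0687 0.0913] [0.4601 0.0617 0.0854] [0.4733 0.0758 0.095 ]
z0.095 6 [0.4684 0.0651 0.0046] [0.469  0.0655 0.0971] [0.4655 0.0616 0.095 ] [0.4738 0.0685 0.0989]
z0.105 0
```

View pics/wcrop.png

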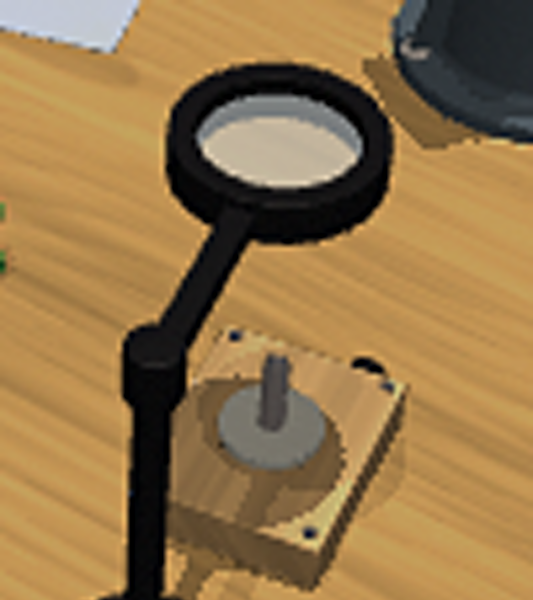

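Measured positions:
- **Spool:** (0.475,-0.2925), top at 49.5 mm, which matches its size.
- **Hinge:** (0.641,0.095).
- **Head:** (0.467,0.057), 178 mm from the hinge (180 expected).
- **Spindle:** about (0.465,0.067).

I'll pass over the lamp to its -y side and push the head to +y with closed fingers.

```bash
cat >> h.py <<'E'
def shift(P0,A0,P1,A1=None):
    "tool pointing down, A = heading of tool z (deg)"
    a=np.radians(A0); zt=np.array([np.cos(a),np.sin(a),0]);yt=np.array([0,0,-1.]);xt=np.cross(yt,zt)
    d=(np.array(P1)-P0)*1000
    print("shift",np.round([d@xt,d@yt,d@zt],1),"turn y",-((A0 if A1 is None else A1)-A0))
E
python3 - <<'E'
from h import *
P0=[.242,.576,.245];A=67.265
shift(P0,A,[.242,.576,.36],A)
for f in (.25,.5,.75,1): shift(P0,A,np.array([.242,.576,.36])+f*(np.array([.46,-.10,.36])-[.242,.576,.36]),A+f*(90-A))
shift(P0,A,[.46,-.10,.25],90)
E
```

```text
shift [   0. -115.    0.] turn y -0.0
shift [ 115.6 -115.  -134.8] turn y -5.683750000000003
shift [ 231.2 -115.  -269.6] turn y -11.367499999999993
shift [ 346.7 -115.  -404.4] turn y -17.051249999999996
shift [ 462.3 -115.  -539.2] turn y -22.735
shift [ 462.3   -5.  -539.2] turn y -22.735
```

Call:
jog_arm(motion=[0, -60, 0, 0, 0, 0, 0, -115, 0, 0, 0, 0, 38.5, -115, -45, 0, -1.9, 0, 77, -115, -90, 0, -3.8, 0, 115.5, -115, -135, 0, -5.7, 0, 154, -115, -180, 0, -7.6, 0, 192.5, -115, -225, 0, -9.5, 0, 231, -115, -270, 0, -11.4, 0, 269.5, -115, -315, 0, -13.3, 0, 308, -115, -360, 0, -15.2, 0, 346.5, -115, -405, 0, -17.1, 0, 385, -115, -450, 0, -19, 0, 423.5, -115, -495, 0, -20.9, 0, 462.5, -115, -539, 0, -22.7, 0, 462.5, -115, -539, 0, -22.7, 0, 462.5, -115, -539, 0, -22.7, 0, 462.5, -60, -539, 0, -22.7, 0, 462.5, -5, -539, 0, -22.7, 0, 462.5, -5, -539, 0, -22.7, 0, 462.5, -5, -539, 0, -22.7, 0], gripper=0)

```text
time_s: 2.6
position: [0.4607, -0.0989, 0.2511]
tcp_rot: [[1.0, 0.002, -0.001], [0.001, -0.001, 1.0], [0.002, -1.0, -0.001]]
force: [-0.0, 0.3, -0.0]
opening: 0.012
```

Call:
jog_arm(motion=[0, 0, 30, 0, 0, 0, 0, 0, 50, 0, 0, 0, 0, 0, 68, 0, 0, 0, 0, 0, 84, 0, 0, 0, 0, 0, 100, 0, 0, 0, 0, 0, 116, 0, 0, 0, 0, 0, 132, 0, 0, 0, 0, 0, 148, 0, 0, 0, 0, 0, 164, 0, 0, 0, 0, 0, 180, 0, 0, 0, 0, 0, 196, 0, 0, 0, 0, 0, 212, 0, 0, 0, 0, 0, 228, 0, 0, 0, 0, 0, 244, 0, 0, 0, 0, 0, 258, 0, 0, 0, 0, 0, 270, 0, 0, 0, 0, 0, 282, 0, 0, 0, 0, 0, 292, 0, 0, 0, 0, 0, 300, 0, 0, 0, 0, 0, 300, 0, 0, 0])

```text
time_s: 5.1
position: [0.4598, 0.2014, 0.2495]
tcp_rot: [[1.0, -0.0, -0.0], [0.0, 0.001, 1.0], [-0.0, -1.0, 0.001]]
force: [-0.6, 0.3, -0.1]
opening: 0.012
```

```bash
python3 - <<'E'
from h import *
for n in("top",):
    p,d=bot.capture(n);cv2.imwrite(f"pics/{n}1.png",p[:,:,::-1]);np.savez(f"{n}1.npz",p=p,d=d)
E
```

```text
(no output)
```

View pics/top1.png

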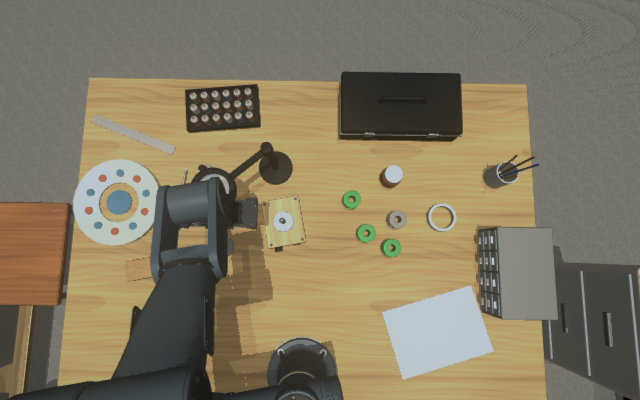

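The lamp has swung to +y (arm at about (250,165), head near (215,183)), and the winder is now clear at (283,222). I'll measure the spindle here.

```bash
python3 - <<'E'
from h import *
z=np.load("top1.npz");W=world("top",z['d']);p=z['p']
cv2.imwrite("pics/w1.png",cv2.resize(p[190:255,255:315],(540,585),interpolation=2)[:,:,::-1])
def sel(b,z0,z1):
    s=W.reshape(-1,3);m=(s[:,0]>b[0])&(s[:,0]<b[1])&(s[:,1]>b[2])&(s[:,1]<b[3])&(s[:,2]>z0)&(s[:,2]<z1);return s[m]
B=(.36,.56,-.02,.15)
for n,a,b in(("box",.031,.038),("plate",.041,.047),("spin",.06,.12),("tip",.093,.12)):
    s=sel(B,a,b)
    if len(s): print(n,len(s),np.round(circ(s[:,:2]),4),s.mean(0).round(4),s.min(0).round(4),s.max(0).round(4))
B=(.42,.51,.02,.115);s=sel(B,.041,.047);print("plate",np.round(circ(s[:,:2]),4),s.mean(0))
s=sel((.36,.56,-.02,.15),.033,.037);print(cv2.minAreaRect((s[:,:2]*1000).astype(np.float32)))
# HSV pixel fit
print(proj("top",[.465,.067,.101]),proj("top",[.465,.067,.043]),proj("top",[.4747,-.2925,.05]))
E
```

```text
box 1195 [0.4608 0.0657 0.0925] [0.4593 0.0643 0.0344] [ 0.3699 -0.0049  0.031 ] [0.5445 0.1342 0.038 ]
plate 224 [0.4638 0.0561 0.0738] [0.4627 0.0659 0.0433] [0.3976 0.0046 0.041 ] [0.5296 0.1077 0.0468]
spin 22 [0.4627 0.0657 0.008 ] [0.4612 0.0642 0.0904] [0.4549 0.0584 0.0639] [0.4687 0.0708 0.1019]
tip 10 [0.4623 0.0642 0.0068] [0.4627 0.0651 0.0967] [0.4562 0.0609 0.0932] [0.4684 0.0699 0.1019]
plate [0.4714 0.0625 0.0482] [0.46284355 0.06587589 0.04338517]
((455.916259765625, 64.14511108398438), (162.4663543701172, 118.97509002685547), 10.62835693359375)
[280.87737717 218.8923713 ] [282.42799792 220.43355958] [397.46160717 218.93440177]
```

View pics/w1.png

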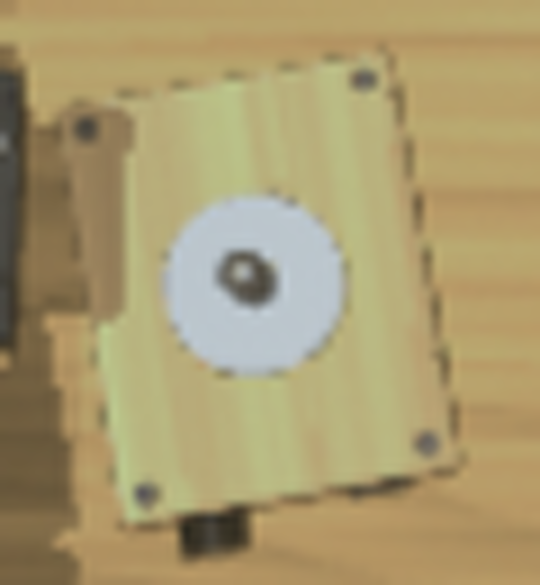

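Call:
jog_arm(motion=[0, 0, -30, 0, 0, 0, 0, 0, -80, 0, 0, 0, 0, 0, -135, 0, 0, 0, 3, 0, -190, 0, 0, 0, 6, 0, -245, 0, 0, 0, 9, 0, -300, 0, 0, 0, 12, 0, -355, 0, 0, 0, 15, 0, -410, 0, 0, 0, 15, 0, -460, 0, 0, 0, 15, 0, -492.5, 0, 0, 0])

```text
time_s: 6.4
position: [0.4746, -0.2951, 0.2496]
tcp_rot: [[1.0, 0.001, 0.003], [-0.003, -0.001, 1.0], [0.001, -1.0, -0.001]]
force: [0.9, 1.0, -0.7]
opening: 0.003
```

Call:
jog_arm(motion=[0, 40, 0, 0, 0, 0, 0, 80, 0, 0, 0, 0, 0, 110, 0, 0, 0, 0, 0, 110, 0, 0, 0, 0, 0, 110, 0, 0, 0, 0, 0, 110, 0, 0, 0, 0], gripper=1)

```text
time_s: 7.15
position: [0.4756, -0.2928, 0.1412]
tcp_rot: [[1.0, 0.003, 0.001], [-0.001, -0.002, 1.0], [0.003, -1.0, -0.002]]
force: [0.2, 0.1, -0.2]
opening: 0.603
```

```bash
python3 - <<'E'
from h import *
o=[]
for n in("top","scene"):
    p,d=bot.capture(n);cv2.imwrite(f"pics/{n}2.png",p[:,:,::-1]);np.savez(f"{n}2.npz",p=p,d=d)
W=world("top",np.load("top2.npz")["d"]);s=W.reshape(-1,3)
m=(s[:,0]>.44)&(s[:,0]<.72)&(s[:,1]>.12)&(s[:,1]<.35)&(s[:,2]>.25)&(s[:,2]<.275);h=s[m]
print("head+arm",len(h),h.mean(0),h.min(0),h.max(0))
print(bot.read_state()["position"])
E
```

```text
head+arm 1792 [0.53385825 0.22575532 0.25762724] [0.46659899 0.12022433 0.25000235] [0.63108778 0.29484371 0.26992589]
[ 0.4753051  -0.2924595   0.14090111]
```

View pics/scene2.png

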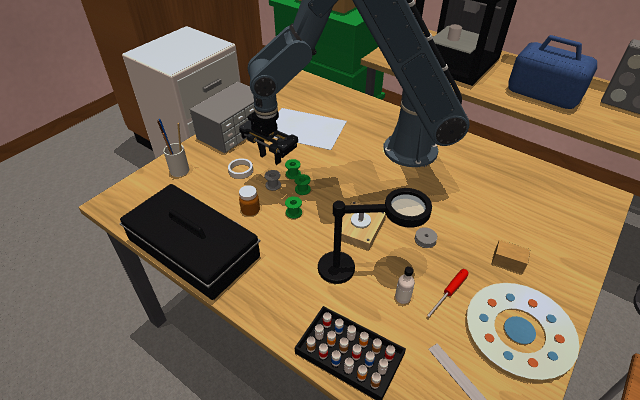

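View pics/top2.png

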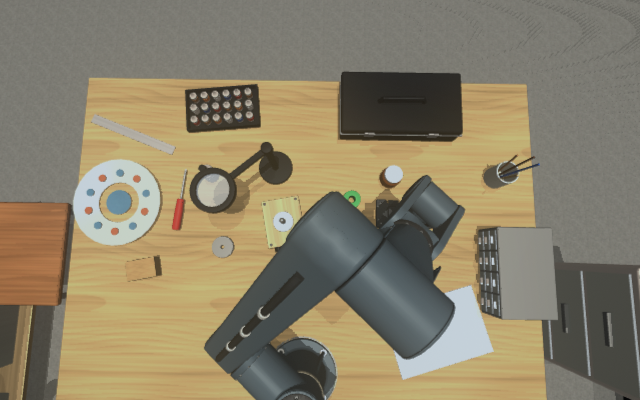

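The lamp head is about 0.18 m from the spindle, so step 1 looks met. The fingers are still opening and sit over the grey spool (scene (273,180)). I'll let them finish and then descend.

Call:
jog_arm(motion=[0, 0, 0, 0, 0, 0, 0, 0, 0, 0, 0, 0, 0, 0, 0, 0, 0, 0, 0, 0, 0, 0, 0, 0, 0, 0, 0, 0, 0, 0, 0, 20, 0, 0, 0, 0, 0, 40, 0, 0, 0, 0, 0, 60, 0, 0, 0, 0, 0, 76, 0, 0, 0, 0, 0, 86, 0, 0, 0, 0, 0, 91, 0, 0, 0, 0, 0, 91, 0, 0, 0, 0], gripper=1)

```text
time_s: 8.75
position: [0.4747, -0.292, 0.0485]
tcp_rot: [[1.0, -0.0, 0.001], [-0.001, 0.0, 1.0], [-0.0, -1.0, 0.0]]
force: [-0.6, 0.1, -0.6]
opening: 0.996
```

Call:
jog_arm(motion=[0, 0, 0, 0, 0, 0, 0, 0, 0, 0, 0, 0, 0, 0, 0, 0, 0, 0, 0, 0, 0, 0, 0, 0, 0, 0, 0, 0, 0, 0, 0, 0, 0, 0, 0, 0, 0, 0, 0, 0, 0, 0, 0, 0, 0, 0, 0, 0], gripper=0)

```text
time_s: 9.75
position: [0.4747, -0.292, 0.0487]
tcp_rot: [[1.0, 0.0, 0.001], [-0.001, -0.0, 1.0], [0.0, -1.0, -0.0]]
force: [-0.6, 0.8, 3.1]
opening: 0.628
```

The grip is on the flange (54.6 mm opening against 56). I'll lift and carry the spool to above the spindle.

Call:
jog_arm(motion=[0, -15, 0, 0, 0, 0, 0, -40, 0, 0, 0, 0, 0, -75, 0, 0, 0, 0, 0, -110, 0, 0, 0, 0, 0, -120, 0, 0, 0, 0, -1, -120, 25, 0, 0, 0, -2, -120, 60, 0, 0, 0, -4, -120, 100, 0, 0, 0, -5, -120, 140, 0, 0, 0, -6, -120, 180, 0, 0, 0, -8, -120, 220, 0, 0, 0, -9, -120, 260, 0, 0, 0, -10, -120, 300, 0, 0, 0, -11, -120, 330, 0, 0, 0, -12, -120, 350, 0, 0, 0, -12, -120, 358.5, 0, 0, 0, -12, -120, 358.5, 0, 0, 0, -12, -120, 358.5, 0, 0, 0])

```text
time_s: 12.0
position: [0.4626, 0.0662, 0.1682]
tcp_rot: [[1.0, -0.001, 0.001], [-0.001, -0.0, 1.0], [-0.001, -1.0, -0.0]]
force: [-0.1, -0.5, -0.2]
opening: 0.628
```

```bash
python3 - <<'E'
from h import *
for n in("top","scene"):
    p,d=bot.capture(n);cv2.imwrite(f"pics/{n}3.png",p[:,:,::-1]);np.savez(f"{n}3.npz",p=p,d=d)
    u,v=proj(n,[.463,.066,.12]).astype(int);print(n,u,v)
    c=p[max(v-50,0):v+50,u-66:u+66];cv2.imwrite(f"pics/{n}3c.png",cv2.resize(c,None,fx=6,fy=6,interpolation=2)[:,:,::-1])
print(bot.read_state()["position"],bot.read_state()["opening"])
E
```

```text
top 280 219
scene 362 201
[0.46290093 0.06592044 0.16843842] 0.6286829040036387
```

View pics/scene3c.png

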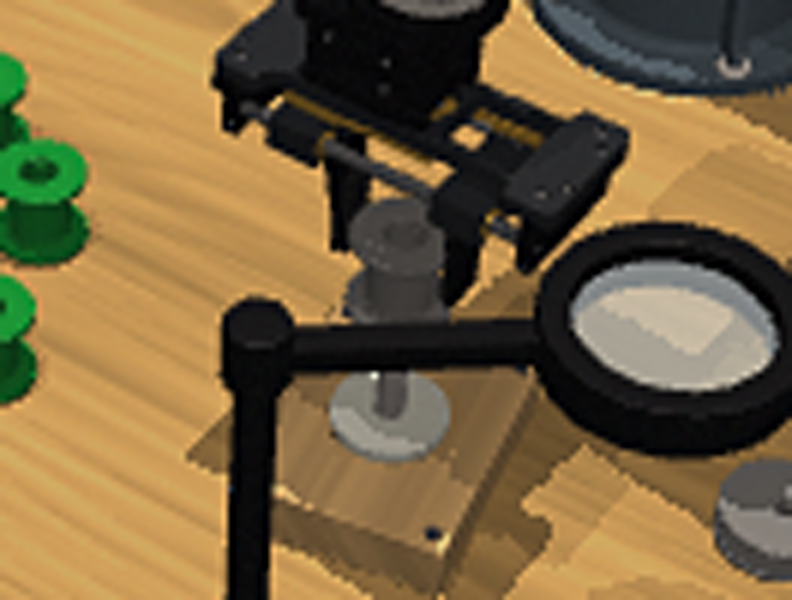

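View pics/top3c.png

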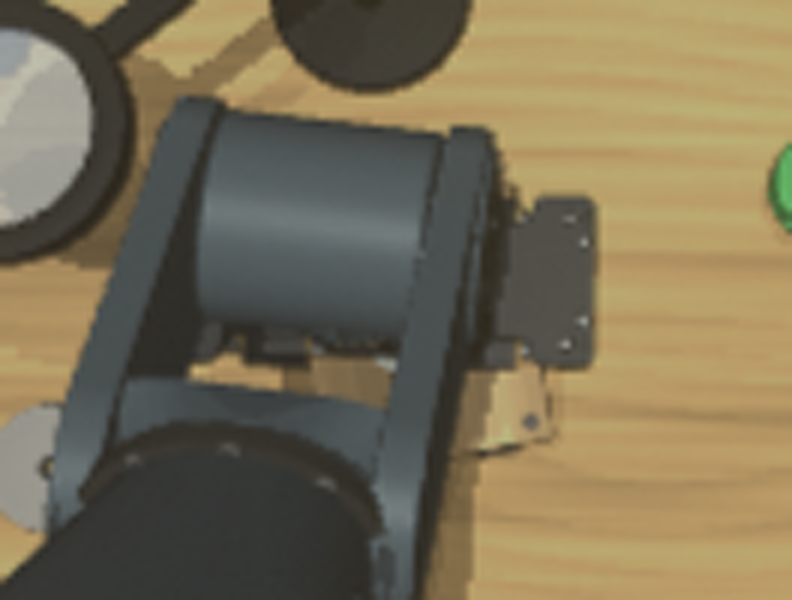

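The scene view shows the spool held upright over the spindle: its top is at crop (400,230), and the plate below is at (390,415). I'll check its centring against the plate in the same camera.

```bash
python3 - <<'E'
from h import *
z=np.load("scene3.npz");W=world("scene",z["d"]);p=z["p"].astype(int)
hsv=cv2.cvtColor(z["p"],cv2.COLOR_RGB2HSV)
s=W.reshape(-1,3);c=p.reshape(-1,3)
def ran(a,b,r=.035,cx=.465,cy=.067):
    m=(np.hypot(s[:,0]-cx,s[:,1]-cy)<r)&(s[:,2]>a)&(s[:,2]<b)&(c.mean(1)>55);return s[m],c[m]
for n,a,b,r in(("top",.164,.176,.033),("plate",.040,.0475,.034),("low flange",.115,.132,.04),("spin",.05,.1,.012)):
    q,cc=ran(a,b,r);print(n,len(q),np.round(circ(q[:,:2]),4) if len(q) else'',q.mean(0).round(4),q.min(0).round(4),q.max(0).round(4),cc.mean(0))
# projected model circles overlay
img=z["p"].copy();img=cv2.resize(img[150:260,310:420],None,fx=7,fy=7,interpolation=2)[:600]
t=np.linspace(0,2*np.pi,60)
def dr(cx,cy,zz,r,col):
    P=np.array([proj("scene",[cx+r*np.cos(a),cy+r*np.sin(a),zz]) for a in t]);P=((P-[310,150]+.5)*7-.5).astype(np.int32)
    cv2.polylines(img,[P],True,col,1)
dr(.4628,.066,.1695,.028,(255,0,0));dr(.4628,.066,.1195,.028,(255,0,0));dr(.4628,.066,.043,.032,(0,255,0));dr(.4628,.066,.101,.003,(0,255,0));dr(.4628,.066,.1695,.011,(255,0,0))
cv2.imwrite("pics/ov.png",img[:,:,::-1])
E
```

```text
top 143 [0.4669 0.0635 0.0286] [0.4698 0.064  0.1702] [0.4392 0.0377 0.1643] [0.4933 0.0892 0.1751] [72.32167832 68.43356643 65.0979021 ]
plate 183 [0.4655 0.0673 0.0333] [0.4694 0.0687 0.0434] [0.4329 0.0347 0.0401] [0.4967 0.0978 0.0473] [133.30054645 129.90163934 118.90163934]
low flange 54 [0.4647 0.0656 0.0283] [0.4741 0.0627 0.1267] [0.4546 0.0374 0.1233] [0.4919 0.0921 0.1316] [73.68518519 69.07407407 64.42592593]
spin 33 [0.4679 0.0693 0.0076] [0.4692 0.0699 0.0637] [0.462  0.064  0.0503] [0.4747 0.0746 0.077 ] [80.48484848 74.87878788 72.42424242]
```

View pics/ov.png

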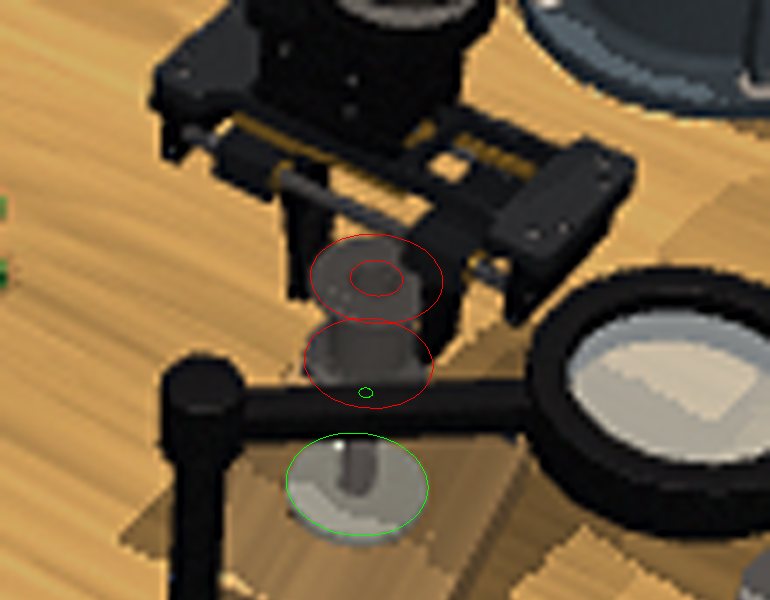

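The overlay agrees to about 1 mm, with the depth suggesting y is a touch low. I'll add 1 mm in y and lower slowly.

Call:
jog_arm(motion=[0, 4, 1, 0, 0, 0, 0, 8, 1, 0, 0, 0, 0, 12, 1, 0, 0, 0, 0, 16, 1, 0, 0, 0, 0, 20, 1, 0, 0, 0, 0, 24, 1, 0, 0, 0, 0, 28, 1, 0, 0, 0, 0, 32, 1, 0, 0, 0, 0, 32, 1, 0, 0, 0])

```text
time_s: 13.22
position: [0.4626, 0.0676, 0.1362]
tcp_rot: [[1.0, -0.001, 0.001], [-0.001, 0.0, 1.0], [-0.001, -1.0, 0.0]]
force: [0.1, 0.7, 0.1]
opening: 0.627
```

```bash
python3 - <<'E'
from h import *
s=bot.read_state();print(s["position"],s["force"],s["moment"],s["opening"])
for n in("scene",):
    p,d=bot.capture(n);np.savez(f"{n}4.npz",p=p,d=d)
    cv2.imwrite(f"pics/{n}4c.png",cv2.resize(p[150:250,310:420],(770,600*7*100//700 if 0 else 600),interpolation=2)[:,:,::-1])
E
```

```text
[0.4626302  0.06758312 0.13620184] [0.08771825 0.71265191 0.10128634] [ 0.04056277 -0.00603003 -0.02461269] 0.6268095613146153
```

View pics/scene4c.png

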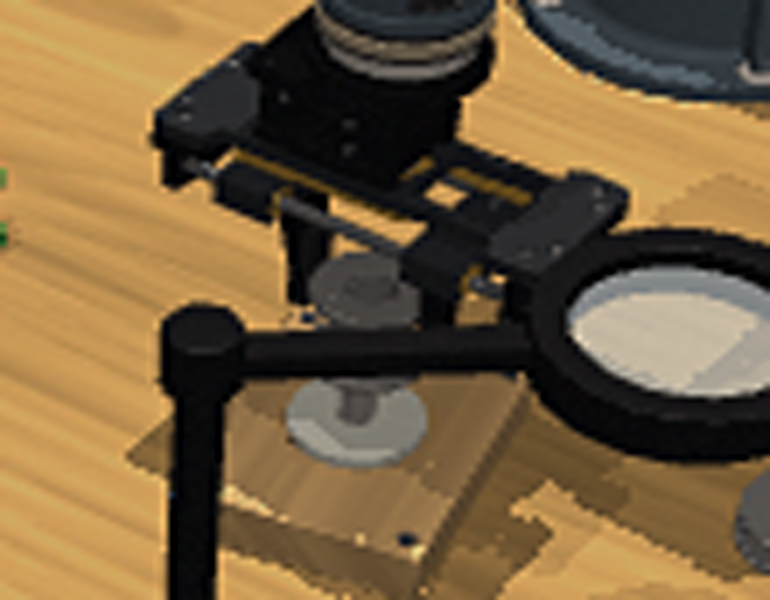

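The spool's underside is 13 mm below the spindle tip with no contact force, so it is on the spindle. I'll continue down.

Call:
jog_arm(motion=[0, 5, 0, 0, 0, 0, 0, 10, 0, 0, 0, 0, 0, 15, 0, 0, 0, 0, 0, 20, 0, 0, 0, 0, 0, 25, 0, 0, 0, 0, 0, 30, 0, 0, 0, 0, 0, 34, 0, 0, 0, 0, 0, 37, 0, 0, 0, 0, 0, 39, 0, 0, 0, 0, 0, 41, 0, 0, 0, 0, 0, 42, 0, 0, 0, 0, 0, 42, 0, 0, 0, 0])

```text
time_s: 14.78
position: [0.4628, 0.0676, 0.0945]
tcp_rot: [[1.0, -0.0, 0.001], [-0.001, -0.0, 1.0], [-0.0, -1.0, -0.0]]
force: [-0.2, -0.9, -0.8]
opening: 0.63
```

Call:
jog_arm(motion=[0, 1, 0, 0, 0, 0, 0, 2, 0, 0, 0, 0, 0, 2, 0, 0, 0, 0])

```text
time_s: 15.15
position: [0.4628, 0.0676, 0.0925]
tcp_rot: [[1.0, -0.0, 0.001], [-0.001, 0.0, 1.0], [-0.0, -1.0, 0.0]]
force: [0.5, 0.5, -0.7]
opening: 0.629
```

Call:
jog_arm(motion=[0, 0.5, 0, 0, 0, 0, 0, 1, 0, 0, 0, 0, 0, 1, 0, 0, 0, 0])

```text
time_s: 15.52
position: [0.4629, 0.0676, 0.0917]
tcp_rot: [[1.0, 0.0, 0.001], [-0.001, -0.0, 1.0], [0.0, -1.0, -0.0]]
force: [-0.2, 0.5, 2.7]
opening: 0.625
```

Call:
jog_arm(motion=[0, 0.5, 0, 0, 0, 0, 0, 1, 0, 0, 0, 0, 0, 1, 0, 0, 0, 0])

```text
time_s: 15.9
position: [0.4629, 0.0676, 0.0917]
tcp_rot: [[1.0, 0.001, 0.001], [-0.001, -0.0, 1.0], [0.001, -1.0, -0.0]]
force: [-2.2, 0.4, 11.4]
opening: 0.629
```

The spool is seated: the height stopped changing and the upward force rose to 11 N. I'll release and retreat straight up, then toward -y.

Call:
jog_arm(motion=[0, -1, 0, 0, 0, 0, 0, -1, 0, 0, 0, 0, 0, -1, 0, 0, 0, 0, 0, -1, 0, 0, 0, 0, 0, -1, 0, 0, 0, 0, 0, -1, 0, 0, 0, 0, 0, -1, 0, 0, 0, 0], gripper=0.95)

```text
time_s: 16.77
position: [0.4629, 0.0676, 0.0915]
tcp_rot: [[1.0, -0.0, 0.001], [-0.001, 0.0, 1.0], [-0.0, -1.0, 0.0]]
force: [-0.3, 0.2, 0.0]
opening: 0.947
```

Call:
jog_arm(motion=[0, -10, 0, 0, 0, 0, 0, -25, 0, 0, 0, 0, 0, -45, 0, 0, 0, 0, 0, -65, 0, 0, 0, 0, 0, -85, 0, 0, 0, 0, 0, -100, -10, 0, 0, 0, 0, -110, -35, 0, 0, 0, 0, -120, -70, 0, 0, 0, 0, -120, -110, 0, 0, 0, 0, -120, -150, 0, 0, 0, 0, -120, -190, 0, 0, 0, 0, -120, -230, 0, 0, 0, 0, -120, -250, 0, 0, 0, 0, -120, -250, 0, 0, 0])

```text
time_s: 18.52
position: [0.4627, -0.1831, 0.2118]
tcp_rot: [[1.0, 0.0, 0.003], [-0.003, 0.0, 1.0], [0.0, -1.0, 0.0]]
force: [-0.2, 0.5, -0.6]
opening: 0.954
```

```bash
python3 - <<'E'
from h import *
for n in("top","scene"):
    p,d=bot.capture(n);cv2.imwrite(f"pics/{n}5.png",p[:,:,::-1]);np.savez(f"{n}5.npz",p=p,d=d)
    W=world(n,d);s=W.reshape(-1,3)
    m=(np.hypot(s[:,0]-.464,s[:,1]-.067)<.035)&(s[:,2]>.085)&(s[:,2]<.098)
    q=s[m];print(n,"spool top",len(q),np.round(circ(q[:,:2]),4),q.mean(0).round(4),q.std(0).round(4))
    A=np.c_[q[:,:2],np.ones(len(q))];k=np.linalg.lstsq(A,q[:,2],rcond=None)[0];print("slope",k[:2].round(3))
a=cv2.imread("pics/scene5.png")[150:250,310:440];b=cv2.imread("pics/top5.png")[150:250,190:320]
cv2.imwrite("pics/fin.png",np.hstack([cv2.resize(x,(400,308),interpolation=cv2.INTER_LINEAR) for x in(a,b)]))
print(bot.read_state())
E
```

```text
top spool top 238 [0.463  0.0663 0.0279] [0.4628 0.0659 0.0925] [0.0145 0.0143 0.0023]
slope [-0.012 -0.015]
scene spool top 57 [0.4659 0.0689 0.0294] [0.4674 0.069  0.0931] [0.0184 0.0153 0.0027]
slope [-0.035 -0.027]
{'time_s': 18.625, 'joint_positions': array([-3.43431007e+01,  2.31410373e+01,  1.02260316e+02,  4.01079448e-02,
        5.46844587e+01, -1.24338138e+02]), 'qvel': array([ 0.91822585, -0.12143496,  0.43973883, -0.211512  , -0.10892366,
       -0.16048464]), 'tau': array([-6.28600884e-01, -3.44383121e+01, -1.44096717e+01, -8.92917160e-02,
       -1.32744342e-03, -1.36202347e-03]), 'position': array([ 0.46220509, -0.18117299,  0.21151154]), 'tcp_rot': array([[ 9.99999461e-01, -9.14279839e-04,  4.92310937e-04],
       [-4.91107080e-04,  1.31648527e-03,  9.99999013e-01],
       [-9.14927057e-04, -9.99998715e-01,  1.31603555e-03]]), 'force': array([-0.08755148,  0.40068029,  0.24213183]), 'moment': array([ 0.01571431,  0.0453518 , -0.0461964 ]), 'opening': 0.9513288277534396}
```

View pics/fin.png

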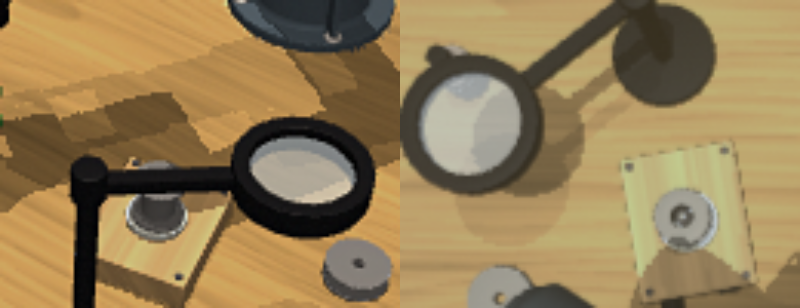

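View pics/top5.png

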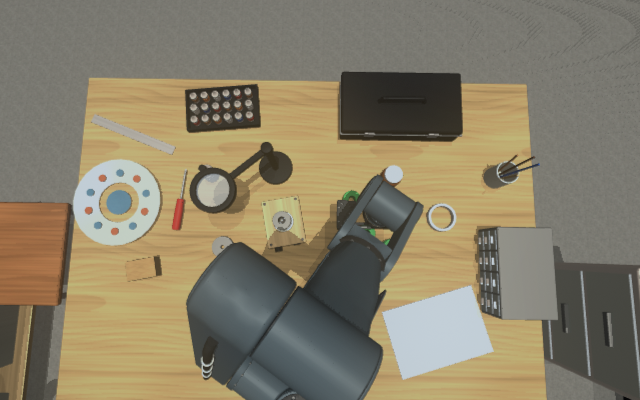

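The spool sits flat on the plate round the spindle, at top pixel (282,220) with its top at 92.5 mm (93 expected). The lamp head is clear at (213,187), the bystanders I can see are in place, and the arm touches nothing.

```bash
python3 -c "
from rig import bot
print(bot.hand_in())"
```

```text
the job is handed in; nothing more can be done
None
```

I swung the lamp's arm to the left (+y) with the closed fingers. Then I gripped the grey spool by its upper flange, lowered it over the spindle until the plate pushed back with about 11 N, and let go. The job was handed in at about 18.6 s; it reports no verdict.

Last checks before handing in:
- **Spool:** the top camera puts its axis within about 1 mm of the spindle. Its top is at 92.5 mm, where 93 mm means fully seated, and its tilt is about 0.02 rad.
- **Lamp:** the head was about 0.18 m from the spindle once I had backed off, and it was in the same place in the last picture.
- **Arm:** the gripper was well away with no contact force.
- **Other things on the table:** the arm partly hid the low spool and the green look-alikes in the last picture. The bystanders I could see had not moved.
- **Disagreement:** the scene camera gave positions 2–4 mm off the top camera's, for the spool and plate alike, so it looks like camera bias. It also gave a noisier tilt of about 0.04 rad, still under the limit.

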